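# Load the coaster rack and hold its sprung rod out at the mark

## Robot

A 6-joint arm with a two-finger parallel gripper is mounted at the origin on a cart in front of the work surface, level with it; the furniture and walls round the work are solid. World frame = base frame: x ahead of the robot, y to its left, z up, the work surface at z = 0. Lengths are in m, angles in rad, forces in N, time in s.
With the tool pointing down it reaches from about 0.3 to 0.775 m from the base axis. Payload 14.6 kg.
Tool frame: the origin (TCP) lies at the very end of the fingers, on their centre line; the grasp point (between the pads) lies 19 mm behind it; z points along the fingers, x is the direction in which the jaws open and shut, and the axes are right-handed (so a half turn about z gives the same grasp; the last joint's range is limited). The gripper opens to 94 mm and grips with 3 to 60 N. Pads are 16 mm wide; open, the fingers measure 119 mm over their backs; the gripper's body (75 mm by 177 mm) begins 78 mm behind the grasp point.
Start: joints at [-1.226, 0.3, 1.521, -0, 1.321, -0.067], TCP at [0.22, -0.504, 0.205] pointing down, gripper open.
Joint ranges: [-3.03, 3.03], [-0.79, 2.21], [0.23, 2.52], [-1.04, 4.18], [0, 3.07], [-2.55, 2.55]. Speed limits (rad/s): [2.22, 2.22, 2.57, 3.14, 3.14, 3.14].

## Interface

Orientations are given as [roll, pitch, yaw] about the fixed x, y, z axes, in that order (R = Rz(yaw) Ry(pitch) Rx(roll)).
In Python, from station import ctrl gives the robot as it stands.
- The arm moves only by the shell command python3 -m inch 'ROWS' [FORCE]. ROWS is JSON, one flat list of numbers, 7 for each row, row after row: the shift along the tool's x, y, z in cm, then the turn, a rotation vector about the tool's x, y, z in rad, then the opening, from 0 (shut) to 1 (fully open). In form: [tx, ty, tz, wx, wy, wz, claw, tx, ty, tz, wx, wy, wz, claw, ...]. A call has 1 to 20 rows; each row shifts and turns the commanded pose from where the row before left it, along the tool's axes as they then stand; what a row does not reach is not made up. A row lasts 1/8 s, in which the tool goes at most 62.5 mm and 10.7 degrees, less where a joint would pass 70% of its speed; a pose out of reach is approached as far as the arm can. A call is refused whole if a number of a shift passes 6.25 or a number of a turn 0.188, either way. A call with a gripper value outside its range is refused whole. The fingers move at their own pace and stop on an object; FORCE is the grip in N (left out, the last holds). Time passes only in rows, so rows that do not move let the fingers close. It gives the time, the measured TCP pose, the force and the opening at its end, in the units of the state.
- ctrl.get_obs(): the state, without advancing time (a new reading comes with each control period).
- ctrl.camera(name): name is "side" or "top" or "wrist"; returns (picture, depth): 420x560x3 uint8, red, green, blue; 420x560 float32, m along the optical axis (not along the pixel's ray), 0 where there is no reading.
- ctrl.camera_params(name): a dict with "vertical_fov" (degrees; the focal length in pixels is half the picture's height over the tangent of half this angle, whatever the lens; pixels are square), "cx", "cy" (the principal point, pixels), "camera_from_world" (4x4, takes a point from world to camera coordinates); the wrist camera has in their place "mount" (4x4, takes a point from camera to tool coordinates, whose origin is the TCP and whose axes are the tool frame's). Camera axes: x right, y down, z forward; pixel columns grow to the right and rows downward; lengths in m; the calibration is good to about 2 mm. A picture is of the moment at which its call begins: read the wrist's pose just before it. camera_params takes no time and is no camera call.
- ctrl.hand_in(): hands the job in, once; it reports no verdict.
Trained networks look in the newest picture that a camera, given by its name, has taken for a name from the list of things; names that differ only in an ending like _2 or _b are one class to them, and where a whole thing is asked for, a point or a joint stands for the part that bears it (a point fixed in the world has none). Each returns a list of dicts, best first, with "score" (0 to 1); they miss things now and then, are a little off and sometimes report something else, mostly with a low value. They report only what shows in the picture. A call takes as long as a camera call. They do not tell look-alikes from the thing itself.
- ctrl.spot_in(camera, label): "bbox" ([centre column, centre row, width, height] in pixels, round what is visible of it).
- ctrl.place_of(camera, label): "centre" ([column, row] in pixels: a listed point, or the origin of a listed thing).
The state is a dict: "time_s": time; "qpos": joint angles; "joint_vel": joint speeds; "tau": joint torques, N m; "ee_pos": TCP position; "eef_rot": TCP orientation; "force": force on the tool from outside, world axes, zero at the start; "moment": the same for the moment, N m; "grip_width": finger opening in m.
Only numpy, scipy, OpenCV 4.12 (cv2) and the standard library are available. Lean on these libraries where they do the work, as an engineer would, in place of code of your own. Each camera call takes 0.05 s, during which the arm holds its last target. There are 200 camera calls.

## Task

Take the coaster from the leaning stand, stand it on edge in the empty slot of the wire rack, fully down, and let it go. Then pull the rack's spring-loaded rod out by its upright wooden grip until the dark ring on the rod is level with the mouth of the tube (60 mm out, never out to its end stop) and hold it still there while I slip a serving board in behind the grip: finish while holding the grip, and leave everything else where it is.

Things in the scene. Friction and masses are not known exactly. Their poses are not given: they have to be found in the camera images.
- coaster: Round flat dark coaster, 97 mm across, 6 mm thick, about 45 g. Starts in the stand, leaning 20 degrees from vertical, top toward the stand's +y. Origin: centre of one flat face; z is the disc's axis, into the thickness (the middle is 3 mm along +z); at the start z points along the stand's +y, 20 degrees downward. Pinch it across its thickness about 30 mm above its middle.
- coaster_centre (a point): Middle of that coaster (half-way through its thickness). Its upper half is free of the wires on both sides; draw it out along its own leaning plane. In the rack either face may look to +y.
- stand: Fixed leaning stand: wooden base 100 x 80 x 14 mm (x, y, z) with a slot along x between two brass wire arches that lean 20 degrees toward its +y, 45 and 27 mm high along the lean; 12 mm wooden rails keep the disc from rolling. Origin: underside of the base, under the slot; z up. Stand and rack may swap sides of the worktop.
- rack: Fixed rack: wooden base 100 x 140 x 24 mm (x, y, z); two slots along x, 11 mm wide, between brass wire arches that rise to 69 mm above the worktop. Slot at y = +48 mm holds a coaster; slot at y = -18 mm is empty. Rails 12 mm high at front and back centre the disc. The sprung rod leaves a brass tube at the -y end, toward -y. Origin: centre of the underside; z up.
- empty_slot (a point): Where the middle of a coaster lies when it stands fully down in the empty slot: 72 mm above the worktop, 48 mm above the slot's floor. Axes as the rack's.
- stored_coaster: An equal coaster already standing in the other slot of the rack, 66 mm from the empty one, its top 121 mm above the worktop; leave it. Origin at the centre of one flat face, z along the rack's y.
- pull_grip (a point): Upright wooden grip on the end of the sprung rod: paddle 40 mm along the rack's x, 14 mm thick along the rack's y (the pull direction), from 4 to 105 mm above the worktop. This point: in the middle of the grip's thickness and width, 85 mm above the worktop, where to pinch it from above across its 14 mm; axes as the rack's; at rest its near face is 35 mm from the tube mouth.
- pull_rod (a joint): How far the sprung rod is pulled out, m, along the rack's -y: 0 home (as found), 0.060 when the dark ring mark (4 mm wide, hidden in the tube at first) is level with the tube's mouth, 0.095 at the end stop. The spring pulls it home with 3.6 N at 0 and 10.8 N at 0.060 (120 N/m).
- tube_mouth (a point): Centre of the tube's mouth, 12 mm above the worktop.
- candle: Candle in a tin, 67 mm across, 46 mm high; bystander. Origin under its centre.
- lime: Green lime, about 50 mm; bystander. Origin under its centre.
- bitters: Small bottle with a black cap, 47 mm across, 115 mm high; bystander. Origin under its centre.
There are look-alikes about, which are no part of the job. What is shaped like the coaster but yellow is not meant.

How it is judged:
On the way, in this order (a step that is already met when the one before it is completed fails the run):
1. the coaster stands fully down in the empty slot, let go (x of coaster_centre in the frame of empty_slot between -0.008 and 0.008 m and y of coaster_centre in the frame of empty_slot between -0.009 and 0.009 m and z of coaster_centre in the frame of empty_slot between -0.006 and 0.006 m and angle between the z axis of coaster and the y axis of rack, either way round below 0.22 rad and contact force between the fingers and coaster below 0.2 N and linear speed of coaster below 0.02 m/s), for 0.2 s.
2. the rod is pulled out to its mark (value of joint pull_rod between 0.055 and 0.065 m), for 0.3 s.
At the end, for the whole second after the job is handed in: Coaster let go in the empty slot (middle within 8 mm along, 9 mm across, 6 mm in height; upright within 0.22 rad); rod held still by the fingers (over 3 N) at 55 to 65 mm; stored coaster moved under 15 mm, candle, lime and bottle under 30 mm (all of step 1 and all of step 2 and velocity of joint pull_rod between -0.01 and 0.01 m/s and contact force between the fingers and pull_rod above 3 N and distance of each of candle, lime, bitters from where it was at the start of the episode below 0.03 m and distance of stored_coaster from where it was at the start of the episode below 0.015 m); the arm keeps its last pose, push and grip.
It fails at once if the rod is run out to its end stop (beyond 88 mm) (value of joint pull_rod above 0.088 m).
It fails at once if the stored coaster is moved more than 25 mm (distance of stored_coaster from where it was at the start of the episode above 0.025 m).
It fails at once if the candle, the lime or the small bottle is moved more than 30 mm (distance of any of candle, lime, bitters from where it was at the start of the episode above 0.03 m).
It also fails if it takes over 62 s, if anything falls off the work surface, if the arm or the gripper's body presses on something with over 40 N, if the wrist force passes 120 N, or if a joint passes its speed limit or range.

## Working session

There is one attempt and no reset: what is moved stays moved. The work goes in short steps, Python scripts to look and compute and a shell command to move; the robot and the scene stay as the last step left them, time stands still between calls to the robot, and variables do not carry over. Pictures are saved under pics/ and viewed, about 8 in all and at most 12, crops included, and the job is handed in when it is done.

```bash
mkdir -p pics; ls; cat > h.py <<'E'
import numpy as np, cv2
from scipy.spatial.transform import Rotation as Ro
from station import ctrl
def T_tool(o=None):
    o=o or ctrl.get_obs(); T=np.eye(4); T[:3,:3]=Ro.from_euler('xyz',o['eef_rot']).as_matrix(); T[:3,3]=o['ee_pos']; return T
def shot(n):
    o=ctrl.get_obs(); im,d=ctrl.camera(n); p=ctrl.camera_params(n)
    f=im.shape[0]/2/np.tan(np.radians(p['vertical_fov'])/2)
    W=T_tool(o)@np.array(p['mount']) if 'mount' in p else np.linalg.inv(np.array(p['camera_from_world']))
    return im,d,(f,p['cx'],p['cy'],W)
def ray(c,K):
    f,cx,cy,W=K; return W[:3,3],W[:3,:3]@np.array([(c[0]-cx)/f,(c[1]-cy)/f,1])
def atz(c,K,z):
    o,r=ray(c,K); return o+r*(z-o[2])/r[2]
def cloud(d,K):
    f,cx,cy,W=K; v,u=np.indices(d.shape); P=np.stack([(u-cx)/f*d,(v-cy)/f*d,d],-1)
    return P@W[:3,:3].T+W[:3,3]
def px(P,K):
    f,cx,cy,W=K; q=W[:3,:3].T@(np.array(P)-W[:3,3]); return q[:2]/q[2]*f+[cx,cy]
def save(n,im): cv2.imwrite('pics/'+n+'.png',cv2.cvtColor(im,cv2.COLOR_RGB2BGR))
E
python3 - <<'E'
from h import *
print(ctrl.get_obs())
for n in ['top','side']:
    im,d,K=shot(n); save(n,im); print(n,K[0],K[1:3],K[3].round(3).tolist())
    for l in ['coaster','coaster_centre','stand','rack','empty_slot','stored_coaster','pull_grip','tube_mouth','candle','lime','bitters']:
        for r in ctrl.place_of(n,l)[:3]:
            c=np.array(r['centre']);dd=d[int(np.clip(c[1],0,419)),int(np.clip(c[0],0,559))]
            print(l,round(r['score'],2),c.round(1),(cloud(d,K)[int(c[1]),int(c[0])]).round(3))
E
```

```text
pics
{'time_s': 0.0, 'qpos': array([-1.22559758e+00,  3.00430806e-01,  1.52159394e+00,  1.62038763e-05,
        1.32073030e+00, -6.66280246e-02]), 'joint_vel': array([ 0.0005997 , -0.00095884, -0.00111635, -0.00086044,  0.00013238,
       -0.00016646]), 'tau': array([-2.74365530e-04, -5.31813276e+01, -3.52740777e+01,  7.08101084e-02,
        2.43779970e-02, -1.03268655e-04]), 'ee_pos': array([ 0.22004976, -0.50376063,  0.204903  ]), 'eef_rot': array([-3.14149960e+00,  1.15877081e-03, -1.15897352e+00]), 'force': array([-0.08343375,  0.42542728, -0.64565139]), 'moment': array([-0.01212248,  0.00812543,  0.05027096]), 'grip_width': 0.09410083950909677}
top 460.36941607452155 (277.75141953179883, 206.37274833564805) [[0.018, -0.998, 0.062, 0.492], [-1.0, -0.019, -0.018, -0.003], [0.019, -0.062, -0.998, 1.303], [0.0, 0.0, 0.0, 1.0]]
coaster 0.82 [371.1 245.3] [ 0.469 -0.291  0.004]
coaster 0.55 [320.8 227.7] [ 0.516 -0.14   0.056]
coaster_centre 0.9 [319.5 231.6] [ 0.505 -0.137  0.068]
coaster_centre 0.56 [374.3 248.8] [ 0.461 -0.3    0.002]
stand 0.82 [323.3 227.8] [ 0.516 -0.15   0.045]
[... 660 characters left out ...]
, 1.0]]
coaster 0.68 [352.5 201.7] [ 0.504 -0.125  0.071]
coaster 0.59 [399. 192.] [ 0.447 -0.295  0.004]
coaster 0.45 [353.8 217.2] [ 0.501 -0.137  0.014]
coaster_centre 0.83 [350. 201.] [ 0.51  -0.128  0.066]
coaster_centre 0.82 [397.4 189.7] [ 0.456 -0.306  0.003]
stand 0.95 [350.8 216.9] [ 0.509 -0.137  0.013]
rack 0.64 [244.7 329.9] [0.502 0.284 0.095]
empty_slot 0.59 [249.5 301.7] [0.541 0.22  0.068]
stored_coaster 0.78 [232.2 327.3] [0.525 0.287 0.086]
pull_grip 0.7 [277.9 248.2] [0.553 0.108 0.1  ]
tube_mouth 0.7 [272.2 291.6] [0.54  0.149 0.02 ]
candle 0.66 [249.6 228.2] [0.674 0.041 0.035]
lime 0.68 [291.8 204.3] [ 0.653 -0.103  0.01 ]
bitters 0.67 [167.3 316.4] [0.342 0.505 0.534]
```

View pics/top.png

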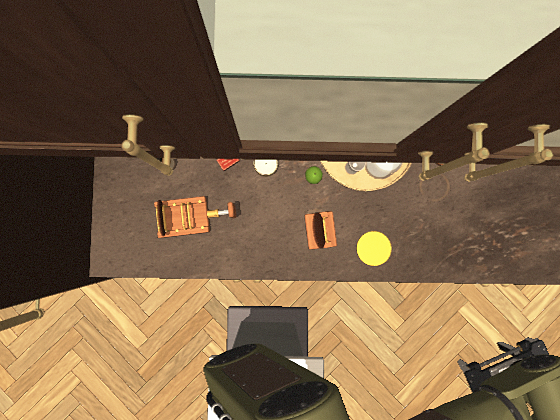

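View pics/side.png

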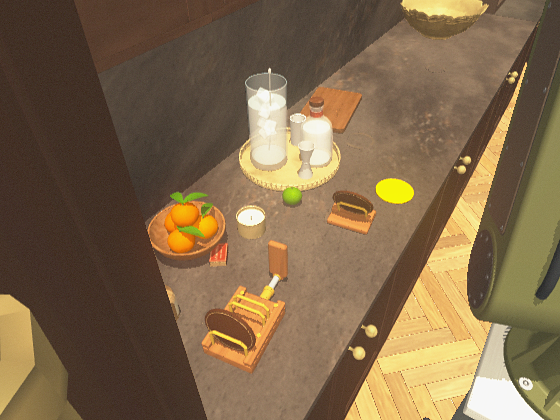

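The top view shows the rack at about (182,217) with its grip at (232,209), the stand with the dark coaster at (320,230) and the yellow look-alike at (373,248). The side view matches: stand at (352,210), rack at (245,325). The lime and candle are clear of the path. Next I fit the poses from depth.

```bash
python3 - <<'E'
from h import *
Ps=[];Cs=[]
for n in ['top','side']:
    im,d,K=shot(n); P=cloud(d,K); ok=(d>0)&(P[...,0]>.38)&(P[...,0]<.75)&(np.abs(P[...,1])<.45)&(P[...,2]<.3)
    Ps.append(P[ok]);Cs.append(im[ok].astype(int))
    if n=='side': print('bitters px',atz((172,303),K,.05),atz((172,303),K,.1), P[303,174],P[310,176])
def box(P):
    r=cv2.minAreaRect(P[:,:2].astype(np.float32)); return np.round(r[0],4),np.round(r[1],4),round(r[2],2)
for P,C,n in zip(Ps,Cs,['top','side']):
    z=P[:,2]; print(n,'floor z',np.median(z[(z<.01)]).round(4))
    st=(abs(P[:,0]-.51)<.09)&(abs(P[:,1]+.14)<.08); rk=(abs(P[:,0]-.54)<.09)&(abs(P[:,1]-.235)<.105)
    print(' stand base',box(P[st&(abs(z-.014)<.004)]),(st&(abs(z-.014)<.004)).sum())
    print(' rack base',box(P[rk&(abs(z-.024)<.004)]),(rk&(abs(z-.024)<.004)).sum())
    g=(abs(P[:,0]-.56)<.05)&(abs(P[:,1]-.1)<.05)&(z>.095)&(z<.115); print(' grip top',box(P[g]),P[g].mean(0).round(4),g.sum())
    dark=(C.max(1)<75)
    for nm,m in [('coaster',st&dark&(z>.05)),('stored',rk&dark&(z>.08)&(P[:,1]>.25))]:
        Q=P[m]
        if len(Q)<8: print(nm,len(Q));continue
        c=Q.mean(0);u,s,v=np.linalg.svd(Q-c); v=v[2]*np.sign(v[2][1]); print(' ',nm,len(Q),c.round(4),'normal',v.round(3),'tilt',np.degrees(np.arcsin(v[2])).round(1),'az',np.degrees(np.arctan2(-v[0],v[1])).round(1),'sd',(s/np.sqrt(len(Q))).round(4),'rng',Q.min(0).round(3),Q.max(0).round(3))
E
```

```text
bitters px [0.66728131 0.28906803 0.05      ] [0.63403974 0.3106762  0.1       ] [0.66422394 0.2870509  0.04989156] [0.66428461 0.28734864 0.02809709]
top floor z 0.0004
 stand base (array([ 0.4939, -0.1475]), array([0.1296, 0.0797]), 8.24) 464
 rack base (array([0.5347, 0.2122]), array([0.084 , 0.1649]), 9.19) 816
 grip top (array([0.558 , 0.1004]), array([0.038, 0.014]), 7.67) [0.5574 0.1    0.1035] 83
  coaster 190 [ 0.5083 -0.1341  0.0725] normal [-0.129  0.91  -0.395] tilt -23.3 az 8.1 sd [0.0252 0.0149 0.0008] rng [ 0.462 -0.15   0.05 ] [ 0.554 -0.121  0.102]
  stored 73 [0.5336 0.2811 0.0974] normal [-0.141  0.986  0.086] tilt 4.9 az 8.1 sd [0.0261 0.0103 0.0008] rng [0.487 0.275 0.08 ] [0.579 0.292 0.118]
side floor z -0.001
 stand base (array([ 0.5074, -0.1415]), array([0.0991, 0.0804]), 8.58) 588
 rack base (array([0.5331, 0.2282]), array([0.096 , 0.1728]), 4.65) 1324
 grip top (array([0.5553, 0.1038]), array([0.0381, 0.0161]), 16.1) [0.5545 0.1045 0.1014] 142
coaster 0
stored 0
```

```bash
cat >> h.py <<'E'
def rot(az,tilt):
    """tool x = -(n), z down the lean; az = yaw of the thing's frame (rad), tilt = lean toward its +y"""
    dy=np.array([-np.sin(az),np.cos(az),0]); e=np.array([0,0,1.])
    u=np.sin(tilt)*dy+np.cos(tilt)*e; n=np.cos(tilt)*dy-np.sin(tilt)*e
    return np.column_stack([-n,np.cross(-u,-n),-u]),u,n,dy
def rows(p,R):
    """needed: turn first (rotvec, tool axes), then shift in cm in the turned tool axes"""
    T=T_tool(); w=Ro.from_matrix(T[:3,:3].T@R).as_rotvec(); s=R.T@(np.array(p)-T[:3,3])*100
    print('turn',w.round(4),'then shift cm',s.round(3),'| now',T[:3,3].round(4),'t',round(ctrl.get_obs()['time_s'],2),'grip',round(ctrl.get_obs()['grip_width'],4))
E
python3 - <<'E'
from h import *
R,u,n,dy=rot(np.radians(8.2),np.radians(20)); c=np.array([.5087,-.136,.059])
rows(c+.10*u,R); print(np.array(ctrl.camera_params('wrist')['mount']).round(3))
E
```

```text
turn [-0.0469  0.347   0.2659] then shift cm [-35.368 -33.812  -7.29 ] | now [ 0.2201 -0.504   0.2054] t 1.3 grip 0.0938
[[ 1.     0.001  0.001 -0.001]
 [-0.001  0.961  0.278 -0.082]
 [-0.001 -0.278  0.961 -0.179]
 [ 0.     0.     0.     1.   ]]
```

```bash
python3 -m inch '[0,0,0,-0.0156,0.1157,0.0886,1, 0,0,0,-0.0156,0.1157,0.0886,1, 0,0,0,-0.0156,0.1157,0.0886,1, -2.53,-2.41,-0.52,0,0,0,0.6, -2.53,-2.41,-0.52,0,0,0,0.6, -2.53,-2.41,-0.52,0,0,0,0.6, -2.53,-2.41,-0.52,0,0,0,0.6, -2.53,-2.41,-0.52,0,0,0,0.6, -2.53,-2.41,-0.52,0,0,0,0.6, -2.53,-2.41,-0.52,0,0,0,0.6, -2.53,-2.41,-0.52,0,0,0,0.6, -2.53,-2.41,-0.52,0,0,0,0.6, -2.53,-2.41,-0.52,0,0,0,0.6, -2.53,-2.41,-0.52,0,0,0,0.6, -2.53,-2.41,-0.52,0,0,0,0.6, -2.53,-2.41,-0.52,0,0,0,0.6, -2.53,-2.41,-0.52,0,0,0,0.6, 0,0,0,0,0,0,0.6]' 20
python3 - <<'E'
from h import *
R,u,n,dy=rot(np.radians(8.2),np.radians(20)); c=np.array([.5087,-.136,.059])
im,d,K=shot('wrist'); print('cc',[(round(r['score'],2),np.round(r['centre'],1)) for r in ctrl.place_of('wrist','coaster_centre')[:2]],'pred',px(c,K))
P=cloud(d,K); C=im.astype(int).max(2); m=(d>0)&(abs(P[...,2]-.075)<.04)&(C<75)&(np.linalg.norm(P-c,axis=2)<.06)&(P[...,2]>.05)
Q=P[m]; L=(Q-c)@np.column_stack([R[:,1],n,u])
print(len(Q),L.mean(0).round(4),np.percentile(L,[1,50,99],axis=0).round(4))
Q0=Q.mean(0);v=np.linalg.svd(Q-Q0)[2][2]; v*=np.sign(v[1]); print('normal',v.round(3),'az',np.degrees(np.arctan2(-v[0],v[1])),'tilt',-np.degrees(np.arcsin(v[2])))
for s in (.0,.0485): im=cv2.circle(im.copy(),tuple(int(x) for x in px(c+s*u,K)),4,(0,255,0),1)
save('w1',im); rows(c+.011*u,R)
E
```

```text
time_s: 3.55
ee_pos: [0.5037, -0.1003, 0.1523]
eef_rot: [3.141, -0.349, -1.425]
force: [0.5, -0.7, 0.9]
grip_width: 0.0563
cc [(0.88, array([377.2, 240.1])), (0.67, array([281.5, 206.2]))] pred [281.10739458 208.75380947]<stdin>:6: RuntimeWarning: Mean of empty slice.
  ret = um.true_divide(
Traceback (most recent call last):
IndexError: index -1 is out of bounds for axis 0 with size 0
```

```bash
python3 - <<'E'
from h import *
R,u,n,dy=rot(np.radians(8.2),np.radians(20)); c=np.array([.5087,-.136,.059])
im,d,K=shot('wrist'); P=cloud(d,K)
L=(P-c)@np.column_stack([R[:,1],n,u]); m=(d>0)&(abs(L[...,1])<.02)&(L[...,2]>.02)&(L[...,2]<.06)&(abs(L[...,0])<.06)
Q=L[m]; print(m.sum(), np.percentile(Q,[1,50,99],axis=0).round(4).tolist() if len(Q) else d[200:300:20,280])
i=im.copy()
for s in (.0,.0485): i=cv2.circle(i,tuple(int(x) for x in px(c+s*u,K)),4,(0,255,0),1)
save('w1',i); np.savez('w1.npz',im=im,d=d,L=L); rows(c+.011*u,R)
E
```

```text
901 [[-0.0423, -0.0011, 0.0204], [-0.01, 0.0028, 0.0419], [0.0378, 0.006, 0.0486]]
turn [ 0.0001 -0.0002 -0.0001] then shift cm [ 0.013 -0.116  8.882] | now [ 0.5027 -0.1023  0.1528] t 3.7 grip 0.056
```

View pics/w1.png

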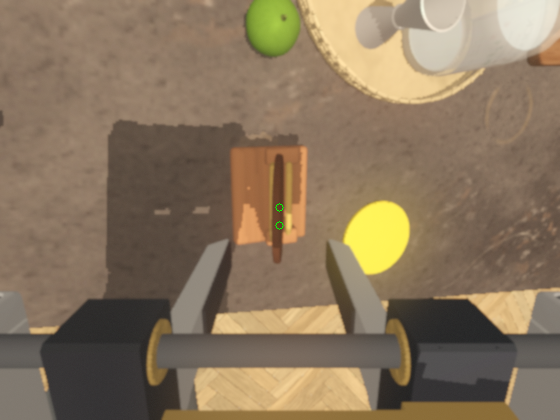

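The coaster shows edge-on at (278,208), midway between the fingers at columns 225 and 335, so the fit agrees to about 2 mm. I'll descend along the lean and pinch.

```bash
python3 -m inch '[-0.24,-0.3,2.2,0,0,0,0.5, 0,0,2.2,0,0,0,0.5, 0,0,2.2,0,0,0,0.5, 0,0,1.4,0,0,0,0.5, 0,0,0.88,0,0,0,0.5, 0,0,0,0,0,0,0.2, 0,0,0,0,0,0,0, 0,0,0,0,0,0,0, 0,0,0,0,0,0,0, 0,0,0,0,0,0,0, 0,0,0,0,0,0,0, 0,0,0,0,0,0,0]' 20
```

```text
time_s: 5.2
ee_pos: [0.5104, -0.1306, 0.0693]
eef_rot: [-3.141, -0.352, -1.428]
force: [1.8, -12.5, 1.4]
grip_width: 0.0068
```

```bash
python3 - <<'E'
from h import *
T=T_tool(); print(ctrl.get_obs()['grip_width'],ctrl.get_obs()['force'])
R,u,n,dy=rot(np.radians(8.2),np.radians(20)); rows(np.array([.5087,-.136,.059])+.011*u,R)
E
```

```text
0.006783112070353797 [  1.79833279 -12.50454848   1.36327969]
turn [-0.0007 -0.0028  0.    ] then shift cm [0.129 0.247 0.038] | now [ 0.5104 -0.1306  0.0693] t 5.2 grip 0.0068
```

Holding a 6.8 mm grip width. I'll relieve the side force and draw it out along the lean.

```bash
python3 -m inch '[0.1,0,0,0,0,0,0, 0,0,-1,0,0,0,0, 0,0,-1.5,0,0,0,0, 0,0,-2,0,0,0,0, 0,0,-2.5,0,0,0,0, 0,0,-2.5,0,0,0,0, 0,0,-2.5,0,0,0,0, 0,0,-1,0,-0.116,0,0, 0,0,-1,0,-0.117,0,0, 0,0,-1,0,-0.116,0,0, 0,0,0,0,0,0,0]' 20
python3 - <<'E'
from h import *
R,u,n,dy=rot(np.radians(8.1),0); rows([.5415,.219,.215],R)
im,d,K=shot('wrist'); save('w2',im)
E
```

```text
time_s: 6.58
ee_pos: [0.5035, -0.0838, 0.2111]
eef_rot: [-3.14, -0.001, -1.43]
force: [-0.0, -0.1, 0.1]
grip_width: 0.0061
turn [-0.0011 -0.001  -0.0002] then shift cm [-29.441  -8.026  -0.39 ] | now [ 0.5035 -0.0838  0.2111] t 6.58 grip 0.0061
```

View pics/w2.png

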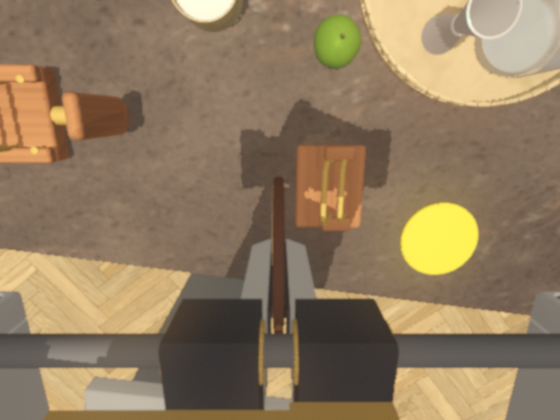

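The coaster is held upright, edge-on at column 278, clear of the stand at (330,187). Moving over the rack.

```bash
python3 -m inch '[-1.5,-0.4,0,0,0,0,0, -2.94,-0.8,0,0,0,0,0, -2.94,-0.8,0,0,0,0,0, -2.94,-0.8,0,0,0,0,0, -2.94,-0.8,0,0,0,0,0, -2.94,-0.8,0,0,0,0,0, -2.94,-0.8,0,0,0,0,0, -2.94,-0.8,0,0,0,0,0, -2.94,-0.8,0,0,0,0,0, -2.94,-0.8,0,0,0,0,0, -1.4,-0.4,0,0,0,0,0, 0,0,0,0,0,0,0, 0,0,0,0,0,0,0]' 20
python3 - <<'E'
from h import *
R,u,n,dy=rot(np.radians(8.1),0); 
im,d,K=shot('wrist'); save('w3',im); P=cloud(d,K); np.savez('w3.npz',im=im,d=d,P=P)
for l in ['empty_slot','coaster_centre','stored_coaster','pull_grip','tube_mouth','rack']:
    for r in ctrl.place_of('wrist',l)[:2]:
        z={'empty_slot':.072,'pull_grip':.085,'stored_coaster':.072,'tube_mouth':.012,'rack':0}.get(l)
        print(l,round(r['score'],2),np.round(r['centre'],1), atz(r['centre'],K,z).round(4) if z is not None else '')
S=np.array([.5425,.2187,0]); L=(P-S)@np.column_stack([-R[:,1],dy,[0,0,1]])
def st(nm,m): 
    Q=L[m&(d>0)]; print(nm,len(Q), np.percentile(Q,[2,50,98],axis=0).round(4).tolist() if len(Q) else '')
ax=abs(L[...,0])<.06
st('stored top',ax&(abs(L[...,1]-.066)<.02)&(L[...,2]>.112)&(L[...,2]<.13))
st('wires',ax&(abs(L[...,1])<.03)&(abs(L[...,2]-.067)<.006))
st('base',(abs(L[...,0])<.07)&(L[...,1]<.1)&(L[...,1]>-.07)&(abs(L[...,2]-.024)<.003))
st('grip',ax&(abs(L[...,1]+.115)<.03)&(abs(L[...,2]-.105)<.006))
t=T_tool()[:3,3]; st('held',(np.abs(P-t)@[0,0,1]<.07)&(abs((P-t)@dy)<.006)&(abs((P-t)@R[:,1])<.06)&(P[...,2]<.3))
rows([.5425,.2187,.083],R)
E
```

```text
time_s: 8.25
ee_pos: [0.5404, 0.2188, 0.2105]
eef_rot: [3.142, -0.001, -1.428]
force: [1.2, 0.8, 0.1]
grip_width: 0.006
empty_slot 0.94 [273.7 196.3] [0.5411 0.2239 0.072 ]
empty_slot 0.4 [260.6 181. ] [0.5547 0.2389 0.072 ]
coaster_centre 0.75 [480.9  78.9] 
stored_coaster 0.73 [212.6 198.7] [0.5298 0.2845 0.072 ]
pull_grip 0.8 [402.2 200.3] [0.5582 0.1005 0.085 ]
tube_mouth 0.83 [339.7 188.3] [0.5468 0.1462 0.012 ]
rack 0.59 [260.8 183.8] [0.5361 0.2399 0.    ]
rack 0.32 [480.2  77.8] [0.6912 0.0127 0.    ]
stored top 431 [[-0.0235, 0.0625, 0.1123], [0.0029, 0.065, 0.1172], [0.0252, 0.0683, 0.1202]]
wires 461 [[-0.0316, -0.005, 0.0616], [0.01, 0.0132, 0.0675], [0.0324, 0.0171, 0.0695]]
base 4760 [[-0.0336, -0.0451, 0.0216], [0.0003, 0.0193, 0.0234], [0.0303, 0.0656, 0.025]]
grip 609 [[-0.0188, -0.1233, 0.0995], [0.0003, -0.1162, 0.1036], [0.0176, -0.1111, 0.1056]]
held 3037 [[-0.0297, -0.005, 0.2071], [0.0083, 0.0008, 0.2443], [0.0419, 0.0062, 0.2801]]
turn [-0.0002 -0.0002  0.0014] then shift cm [ 0.06  -0.184 12.762] | now [0.5406 0.219  0.2106] t 8.6 grip 0.006
```

View pics/w3.png

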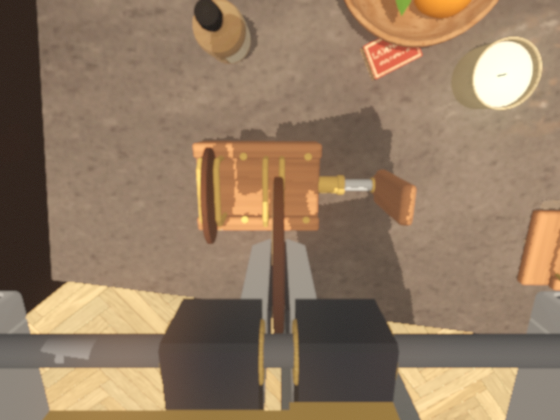

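The held coaster at column 278 hangs over the empty slot, whose wires are at columns 265 and 283. The bottle is at (225,30), the candle at (503,75). I need the wires' exact positions.

```bash
python3 - <<'E'
from h import *
R,u,n,dy=rot(np.radians(8.1),0); f=np.load('w3.npz'); P=f['P'];d=f['d']
S=np.array([.5425,.2187,0]); L=(P-S)@np.column_stack([-R[:,1],dy,[0,0,1]])
m=(d>0)&(abs(L[...,0])<.035)&(L[...,2]>.05)&(L[...,2]<.075)
print('wires y(mm)',[(int(a),int(b)) for b,a in zip(*np.histogram(L[m][:,1]*1000,np.arange(-30,90,2))) if b])
b=(d>0)&(abs(L[...,2]-.024)<.003)&(abs(L[...,0])<.03)
print('base y',[(int(a),int(c)) for c,a in zip(*np.histogram(L[b][:,1]*1000,np.arange(-70,110,4))) if c])
b=(d>0)&(abs(L[...,2]-.030)<.012)&(L[...,1]<.085)&(L[...,1]>-.05)&(L[...,2]>.015)&(abs(L[...,0])<.08); print('base x',np.percentile(L[b][:,0],[.5,99.5]))
t=np.array([.5406,.219,.2106]); M=(P-t)@np.column_stack([-R[:,1],dy,[0,0,1]])
h=(d>0)&(abs(M[...,1])<.008)&(M[...,2]>-.07)&(M[...,2]<.06)&(abs(M[...,0])<.06)
for a in range(-50,50,10):
    q=M[h&(M[...,0]*1000>a)&(M[...,0]*1000<a+10)]
    if len(q): print(a,len(q),np.percentile(q[:,2],[1,99]).round(4),np.percentile(q[:,1],[2,98]).round(4))
E
```

```text
wires y(mm) [(-6, 37), (-4, 35), (-2, 35), (0, 18), (10, 31), (12, 133), (14, 128), (16, 77), (60, 164), (62, 132), (64, 150), (66, 51), (78, 28), (80, 92), (82, 42)]
base y [(-70, 20), (-66, 14), (-62, 10), (-58, 9), (-54, 9), (-50, 15), (-46, 146), (-42, 175), (-38, 183), (-34, 174), (-30, 175), (-26, 178), (-22, 178), (-18, 178), (-14, 178), (-10, 152), (-2, 17), (2, 69), (6, 120), (10, 135), (18, 139), (22, 170), (26, 176), (30, 180), (34, 174), (38, 183), (42, 174), (46, 179), (50, 178), (54, 174), (58, 183), (62, 168), (66, 73), (90, 4)]
base x [-0.04915865  0.0491425 ]
-40 43 [0.0212 0.0283] [-0.0022  0.0029]
-30 121 [0.0273 0.0337] [-0.0026  0.0033]
-20 165 [0.0325 0.0364] [-0.0025  0.0032]
-10 246 [0.0343 0.0512] [-0.0025  0.0034]
0 623 [0.0022 0.0592] [-0.005   0.0055]
10 1061 [0.0017 0.0592] [-0.0078  0.0078]
20 314 [0.0177 0.0305] [-0.0023  0.0038]
30 322 [-0.0014  0.0231] [-0.0025  0.0039]
40 175 [-0.0149  0.0092] [-0.0022  0.0036]
```

Wires are centred 5.5 mm further along the rack's +y than my first guess, which agrees with the network. I'll correct for that and for the coaster's offset in the fingers, and stop just above the wires.

```bash
python3 -m inch '[-0.42,-0.54,0,0,0,0,0, 0,0,2,0,0,0,0, 0,0,2.5,0,0,0,0, 0,0,2,0,0,0,0, 0,0,0.5,0,0,0,0, 0,0,0,0,0,0,0, 0,0,0,0,0,0,0]' 20
python3 - <<'E'
from h import *
R,u,n,dy=rot(np.radians(8.1),0); rows([.5454,.2239,.0843],R)
im,d,K=shot('wrist');P=cloud(d,K); t=T_tool()[:3,3]
L=(P-[.5418,.2239,0])@np.column_stack([-R[:,1],dy,[0,0,1]])
m=(d>0)&(abs(L[...,0])<.035)&(L[...,2]>.058)&(L[...,2]<.072)
print('wires y(mm)',[(int(a),int(b)) for b,a in zip(*np.histogram(L[m][:,1]*1000,np.arange(-30,90,2))) if b])
M=(P-t)@np.column_stack([-R[:,1],dy,[0,0,1]]); h=(d>0)&(abs(M[...,1])<.008)&(M[...,2]>.015)&(M[...,2]<.05)&((M[...,0]>.018)|(M[...,0]<-.012))&(abs(M[...,0])<.05)
print('held y in L',np.percentile(L[h][:,1],[2,50,98]).round(4))
save('w4',im[60:330,140:420].repeat(2,0).repeat(2,1))
E
```

```text
time_s: 9.48
ee_pos: [0.5457, 0.2244, 0.1415]
eef_rot: [-3.14, 0.0, -1.427]
force: [-0.2, 0.2, -0.0]
grip_width: 0.0059
turn [-0.0015  0.0001  0.0019] then shift cm [0.05  0.039 5.718] | now [0.5457 0.2244 0.1415] t 9.47 grip 0.0059
wires y(mm) [(-12, 51), (-10, 161), (-8, 127), (-6, 105), (6, 137), (8, 162), (10, 122), (12, 8), (54, 134), (56, 216), (58, 179), (60, 174), (74, 26), (76, 45), (78, 1)]
held y in L [-0.0023  0.0007  0.0039]
```

View pics/w4.png

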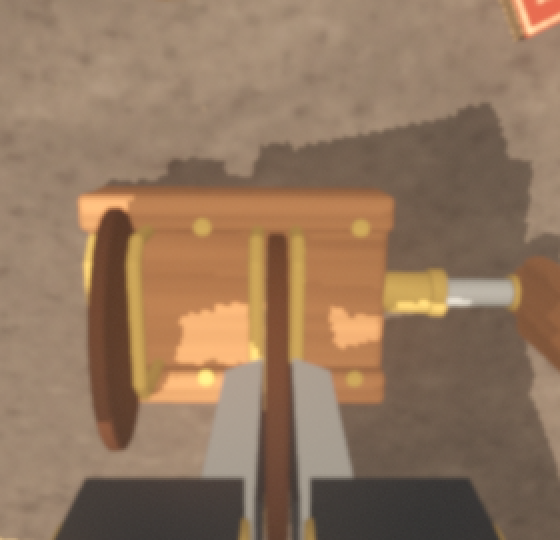

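The coaster, crop column 277, sits centred between the slot's wires at 257 and 298. Lowering.

```bash
python3 -m inch '[0.06,0.04,1,0,0,0,0, 0,0,1.5,0,0,0,0, 0,0,1.5,0,0,0,0, 0,0,1,0,0,0,0, 0,0,0.4,0,0,0,0, 0,0,0,0,0,0,0, 0,0,0,0,0,0,0]' 20
```

```text
time_s: 10.4
ee_pos: [0.5452, 0.2237, 0.087]
eef_rot: [-3.141, -0.0, -1.428]
force: [0.5, 0.7, -1.0]
grip_width: 0.0059
```

```bash
python3 -m inch '[0,0,0.15,0,0,0,0, 0,0,0.15,0,0,0,0, 0,0,0,0,0,0,0]' 20
```

```text
time_s: 10.78
ee_pos: [0.5449, 0.2236, 0.0834]
eef_rot: [3.142, -0.0, -1.428]
force: [0.1, -0.2, -0.2]
grip_width: 0.0059
```

```bash
python3 -m inch '[0,0,0.1,0,0,0,0, 0,0,0.05,0,0,0,0, 0,0,0,0,0,0,0]' 20
```

```text
time_s: 11.15
ee_pos: [0.5452, 0.2237, 0.0826]
eef_rot: [-3.141, -0.0, -1.428]
force: [-1.0, -0.3, 5.4]
grip_width: 0.006
```

It touches the floor (5.4 N). Letting go with a small opening, then lifting clear.

```bash
python3 -m inch '[0,0,-0.05,0,0,0,0.1, 0,0,0,0,0,0,0.25, 0,0,0,0,0,0,0.35, 0,0,0,0,0,0,0.35, 0,0,0,0,0,0,0.35, 0,0,-1,0,0,0,0.35, 0,0,-2,0,0,0,0.35, 0,0,-2.5,0,0,0,0.35, 0,0,-2.5,0,0,0,0.35, 0,0,-2.5,0,0,0,0.35, 0,0,-1,0,0,0,0.35, 0,0,0,0,0,0,0.35, 0,0,0,0,0,0,0.35]' 20
python3 - <<'E'
from h import *
R,u,n,dy=rot(np.radians(8.1),0)
im,d,K=shot('wrist');P=cloud(d,K); save('w5',im)
S=np.array([.5418,.2239,.072]); L=(P-S)@np.column_stack([-R[:,1],dy,[0,0,1]])
h=(d>0)&(abs(L[...,1])<.016)&(L[...,2]>.004)&(L[...,2]<.06)&(abs(L[...,0])<.06); Q=L[h]
print('coaster',len(Q),np.percentile(Q,[1,50,99],axis=0).round(4).tolist())
c=Q.mean(0);v=np.linalg.svd(Q-c)[2][2];print('normal',v.round(3))
res=cv2.minEnclosingCircle(Q[:,[0,2]].astype(np.float32)); print(res)
g=(d>0)&(abs(L[...,0])<.05)&(L[...,1]<-.09)&(L[...,1]>-.15)&(abs(L[...,2]+.072-.105)<.005); G=P[g]; r=cv2.minAreaRect(G[:,:2].astype(np.float32)); print('grip',r,G.mean(0),np.percentile(L[g],[1,99],axis=0).round(4).tolist())
im2,d2,K2=shot('side'); print([(r['score'],np.round(r['centre'],1)) for r in ctrl.place_of('side','coaster_centre')[:2]],px(S,K2)); save('s5',im2[220:400,170:350].repeat(3,0).repeat(3,1))
rows([.5582,.1008,.2],R)
E
```

```text
time_s: 12.78
ee_pos: [0.5446, 0.2235, 0.1965]
eef_rot: [3.14, -0.0, -1.428]
force: [-0.1, 0.2, -0.4]
grip_width: 0.0329
coaster 789 [[-0.04, -0.0061, 0.0052], [0.0112, -0.0026, 0.0409], [0.0474, 0.0008, 0.0478]]
normal [0.014 0.998 0.063]
((0.001085592433810234, 0.007500623352825642), 0.04696458578109741)
grip ((0.5579165816307068, 0.10227937251329422), (0.03882870450615883, 0.013411271385848522), 6.612666130065918) [0.55873827 0.10316825 0.10353272] [[-0.0195, -0.1285, 0.0282], [0.0177, -0.1163, 0.034]]
[(0.67, array([248.4, 301.9])), (0.63, array([397.5, 192.1]))] [247.0061355  301.08949562]
turn [ 0.0011 -0.0004  0.0019] then shift cm [12.341  0.398 -0.325] | now [0.5448 0.2235 0.1967] t 12.93 grip 0.033
```

View pics/w5.png

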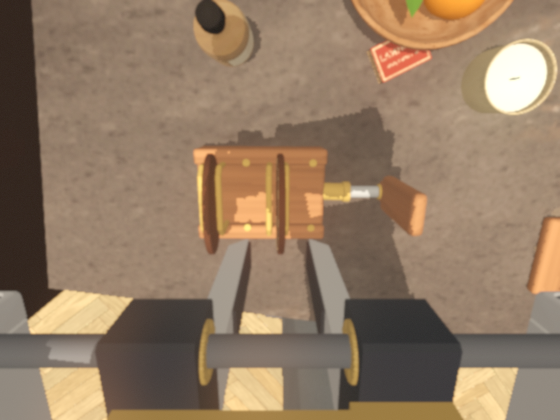

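The coaster stands in the slot at column 281, between its wires. The fit puts it within 2 mm of the slot point, tilted 3.6°. The grip is at (402,203). Now going to the grip.

```bash
python3 -m inch '[1.5,0.05,0,0,0,0,0.6, 2.5,0.08,0,0,0,0,0.6, 2.5,0.08,0,0,0,0,0.6, 2.5,0.08,0,0,0,0,0.6, 2.25,0.08,0,0,0,0,0.6, 1,0.04,0,0,0,0,0.6, 0,0,2.5,0,0,0,0.6, 0,0,2.5,0,0,0,0.6, 0,0,2.5,0,0,0,0.6, 0,0,2.5,0,0,0,0.6, 0,0,2,0,0,0,0.6, 0,0,1.1,0,0,0,0.6, 0,0,0,0,0,0,0.6, 0,0,0,0,0,0,0.6]' 40
python3 - <<'E'
from h import *
R,u,n,dy=rot(np.radians(8.1),0); rows([.558,.1016,.066],R)
E
```

```text
time_s: 14.68
ee_pos: [0.5588, 0.1019, 0.0674]
eef_rot: [-3.14, -0.0, -1.427]
force: [0.2, 0.5, 0.2]
grip_width: 0.0562
turn [-0.0013 -0.0002  0.0019] then shift cm [0.013 0.087 0.139] | now [0.5588 0.1019 0.0674] t 14.68 grip 0.0562
```

```bash
python3 -m inch '[0,0.06,0.12,0,0,0,0.3, 0,0,0,0,0,0,0.1, 0,0,0,0,0,0,0, 0,0,0,0,0,0,0, 0,0,0,0,0,0,0, 0,0,0,0,0,0,0]' 40
python3 - <<'E'
from h import *
R,u,n,dy=rot(np.radians(8.1),0); o=ctrl.get_obs(); print(o['force'],R.T@o['force'],o['moment'],o['grip_width']); rows([.558,.1016,.066],R)
E
```

```text
time_s: 15.42
ee_pos: [0.5579, 0.1013, 0.0654]
eef_rot: [-3.141, -0.001, -1.428]
force: [0.0, -5.1, 0.3]
grip_width: 0.0137
[ 0.03530344 -5.11970515  0.32654868] [ 5.07360352  0.68642152 -0.32654868] [-0.64706439 -0.079438   -0.24158041] 0.013695771445934908
turn [-0.0001 -0.0006  0.0015] then shift cm [-0.025 -0.012 -0.059] | now [0.5579 0.1013 0.0654] t 15.43 grip 0.0137
```

Gripped at 13.7 mm. Pulling slowly to just under the mark, then checking.

```bash
python3 -m inch '[0.4,0,0,0,0,0,0, 0.6,0,0,0,0,0,0, 0.7,0,0,0,0,0,0, 0.7,0,0,0,0,0,0, 0.7,0,0,0,0,0,0, 0.7,0,0,0,0,0,0, 0.7,0,0,0,0,0,0, 0.6,0,0,0,0,0,0, 0.4,0,0,0,0,0,0, 0.3,0,0,0,0,0,0, 0,0,0,0,0,0,0, 0,0,0,0,0,0,0]' 40
python3 - <<'E'
from h import *
R,u,n,dy=rot(np.radians(8.1),0); o=ctrl.get_obs(); T=T_tool(); print('pulled mm',(R.T@(T[:3,3]-[.5579,.1013,.0654])*1000).round(2),'F',(R.T@o['force']).round(2),o['grip_width'],o['time_s'])
im,d,K=shot('side'); save('s6',np.hstack([cv2.resize(im[215:345,225:315],None,fx=4,fy=4,interpolation=cv2.INTER_CUBIC)]))
for l in ['pull_grip','tube_mouth']: print(l,[(round(r['score'],2),np.round(r['centre'],1)) for r in ctrl.place_of('side',l)[:2]])
P=cloud(d,K);L=(P-[.5418,.2239,0])@np.column_stack([-R[:,1],dy,[0,0,1]]); 
g=(d>0)&(abs(L[...,0])<.022)&(L[...,1]<-.10)&(L[...,1]>-.21)&(L[...,2]>.03)&(L[...,2]<.06); print('grip y',np.percentile(L[g],[2,50,98],axis=0).round(4).tolist())
E
```

```text
time_s: 16.92
ee_pos: [0.5657, 0.0451, 0.0654]
eef_rot: [3.141, 0.001, -1.427]
force: [-4.6, 9.6, 2.8]
grip_width: 0.014
pulled mm [5.675e+01 2.100e-01 4.000e-02] F [-10.16   3.18  -2.82] 0.01396976923049795 16.925
pull_grip [(0.56, array([288.6, 230.9]))]
tube_mouth [(0.59, array([268.5, 289.2])), (0.56, array([243.9, 301.8]))]
grip y [[-0.0214, -0.1768, 0.031], [-0.0048, -0.173, 0.0457], [0.0138, -0.1713, 0.0589]]
```

View pics/s6.png

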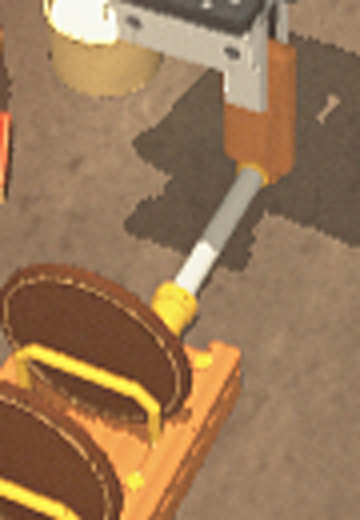

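The rod is out 56.8 mm by the arm, and the spring force of about 10 N agrees. The ring is not visible at the mouth (crop 175,300) yet, which fits being 3 mm short. Pulling the last 3 mm.

```bash
python3 -m inch '[0.15,0,0,0,0,0,0, 0.18,0,0,0,0,0,0, 0,0,0,0,0,0,0, 0,0,0,0,0,0,0, 0,0,0,0,0,0,0, 0,0,0,0,0,0,0]' 40
python3 - <<'E'
from h import *
R,u,n,dy=rot(np.radians(8.1),0); o=ctrl.get_obs(); T=T_tool(); print('pulled mm',(R.T@(T[:3,3]-[.5579,.1013,.0654])*1000).round(2),'F',(R.T@o['force']).round(2),o['grip_width'],o['time_s'])
im,d,K=shot('side'); a=cv2.resize(im[265:310,250:300],None,fx=8,fy=8,interpolation=cv2.INTER_CUBIC)
im2,d2,K2=shot('wrist'); b=cv2.resize(im2[120:300,100:340],(480,360),interpolation=cv2.INTER_CUBIC); save('s7',cv2.resize(np.hstack([a,b]),None,fx=.9,fy=.9))
P=cloud(d2,K2); L=(P-[.5418,.2239,.072])@np.column_stack([-R[:,1],dy,[0,0,1]])
h=(d2>0)&(abs(L[...,1])<.016)&(L[...,2]>.004)&(L[...,2]<.06)&(abs(L[...,0])<.06); Q=L[h]; print('coaster',len(Q),np.percentile(Q,[1,50,99],axis=0).round(4).tolist())
E
```

```text
time_s: 17.82
ee_pos: [0.5661, 0.0419, 0.0654]
eef_rot: [3.141, 0.001, -1.427]
force: [-5.6, 9.6, 3.0]
grip_width: 0.0139
pulled mm [5.998e+01 2.200e-01 2.000e-02] F [-10.24   4.16  -2.99] 0.013897679457447177 17.825Traceback (most recent call last):
  File "<stdin>", line 6, in <module>
    return _quantile_unchecked(
        a, q, axis, out, overwrite_input, method, keepdims, weights)
    return _ureduce(a,
                    func=_quantile_ureduce_func,
    ...<5 lines>...
                    overwrite_input=overwrite_input,
                    method=method)
    r = func(a, **kwargs)
    result = _quantile(arr,
                       quantiles=q,
    ...<2 lines>...
                       out=out,
                       weights=wgt)
    slices_having_nans = np.isnan(arr[-1, ...])
                                  ~~~^^^^^^^^^
IndexError: index -1 is out of bounds for axis 0 with size 0
```

View pics/s7.png

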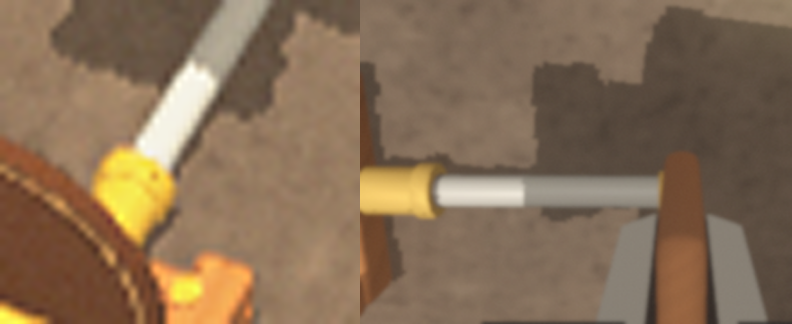

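The ring seems to be just emerging as a thin dark line at the mouth (right half, column 437). I'll measure the visible rod length and the brightness profile from a saved-quality frame.

```bash
python3 - <<'E'
from h import *
R,u,n,dy=rot(np.radians(8.1),0)
im,d,K=shot('wrist')
for r in (222,225,228): print(r,'mouth',im[r,136:156].sum(1)//3,'grip R-B',(im[r,256:274,0].astype(int)-im[r,256:274,2]))
for z in (.012,.016):
    a,b=atz((144.4,225),K,z),atz((266.7,225),K,z); print(z,'rod mm',((a-b)@dy*1000).round(1),'per px',((a-b)@dy*1000/122.3).round(2),'mouth',a.round(4))
P=cloud(d,K);L=(P-[.5418,.2239,.072])@np.column_stack([-R[:,1],dy,[0,0,1]])
h=(d>0)&(abs(L[...,1])<.02)&(L[...,2]>-.003)&(L[...,2]<.06)&(abs(L[...,0])<.06); print('coaster px',h.sum())
im,d,K=shot('side')
for l in ['coaster_centre','stored_coaster','candle','lime']: print(l,[(round(r['score'],2),np.round(r['centre'],1)) for r in ctrl.place_of('side',l)[:2]])
P=cloud(d,K);L=(P-[.5418,.2239,.072])@np.column_stack([-R[:,1],dy,[0,0,1]])
h=(d>0)&(abs(L[...,1])<.016)&(L[...,2]>.004)&(L[...,2]<.06)&(abs(L[...,0])<.06); Q=L[h]
print('coaster',len(Q),np.percentile(Q,[1,50,99],axis=0).round(4).tolist())
o=ctrl.get_obs();print('pulled',(R.T@(o['ee_pos']-[.5579,.1013,.0654])*1000).round(2),o['time_s'],o['joint_vel'].round(4))
E
```

```text
222 mouth [159 140 114  99 102 112 130 160 183 192 193 193 193 192 192 192 192 193
 192 192] grip R-B [18 18 18 18 19 19 18 18 24 40 67 80 72 61 61 61 59 60]
225 mouth [165 141 114 105 115 131 154 184 204 211 212 212 212 212 212 212 212 212
 212 212] grip R-B [16 17 17 17 17 18 18 19 24 42 68 80 69 61 60 59 61 62]
228 mouth [174 147 114  99 105 123 146 174 199 215 219 220 220 221 221 220 220 221
 221 221] grip R-B [17 17 17 17 18 17 18 18 23 39 63 74 67 61 61 61 60 61]
0.012 rod mm 92.3 per px 0.76 mouth [0.5522 0.1427 0.012 ]
0.016 rod mm 90.8 per px 0.74 mouth [0.5538 0.1412 0.016 ]
coaster px 0
coaster_centre [(0.97, array([245.6, 299. ]))]
stored_coaster [(0.77, array([227.2, 326.2]))]
candle [(0.64, array([250.1, 231.9]))]
lime [(0.42, array([244.3, 301.7]))]
coaster 667 [[-0.0471, -0.005, 0.0048], [-0.0041, 0.0001, 0.0244], [0.0426, 0.002, 0.0473]]
pulled [59.94  0.25  0.07] 18.225 [ 0.0004  0.0004  0.0005 -0.0002  0.0002  0.0008]
```

Everything agrees on 60 mm: the arm displacement is 59.9 mm, the visible rod is about 95 mm, and half the ring shows at the mouth. The coaster is still in place. Handing in.

```bash
python3 -c "
from station import ctrl; print(ctrl.hand_in())"
```

```text
the job is handed in; nothing more can be done
None
```

The coaster now stands in the rack's empty slot, and the gripper is holding the rod at its mark. I handed the job in at about 18 s of the 62 s allowed; no verdict is reported.

**Coaster:** I lowered it until it touched the slot's floor (5.4 N) and let it go. Afterwards its centre was within about 2–3 mm of the slot point, and it leaned about 3.6°, against a limit of 12.6°. The last side view still showed it in place.

**Rod:** The arm had moved 59.9 mm along the pull and was still. The gripper holds at 40 N (set) and the measured spring pull is about 10 N. The camera shows the ring about half out of the tube mouth. The visible rod came to about 91–92 mm with the edges I read off the picture by eye. It came to about 96 mm with the edges from the brightness profile, against 95 mm expected.

**Other checks:**
- **First slot estimate:** It was 5 mm off because the stored coaster leans a little in its slot. I corrected it from the wires before lowering.
- **Side force:** About 4 N across the pull direction remained on the tool while holding the rod.
- **Bystanders:** Nothing touched the stored coaster, candle, lime or bottle as far as I could tell. In the last check the network placed the lime wrongly, with a low score, and I did not check the bottle again.

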